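# Snap the biscuit box shut

## Robot

A 7-joint arm with a two-finger parallel gripper is mounted at the origin on the work surface. World frame = base frame: x ahead of the robot, y to its left, z up, the work surface at z = 0. Lengths are in m, angles in degrees, forces in N, time in s.
With the tool pointing down it reaches from about 0.425 to 0.875 m from the base axis. Payload 4.7 kg.
Tool frame: the origin (TCP) lies between the finger pads; the fingertips stand 8 mm ahead of it and the grasp point (between the pads) lies 11 mm behind it (env.tip_extent is the distance from the TCP to the fingertips, in m); z points along the fingers, y is the line along which they close (so a half turn about z gives the same grasp; the last joint's range is limited). The gripper opens to 87 mm and grips with 3 to 60 N. Pads are 19 mm wide; open, the fingers measure 117 mm over their backs; the gripper's body (75 mm by 190 mm) begins 51 mm behind the grasp point.
Start: joints at [-67.374, 18.392, -4.016, 83.108, 1.295, 78.541, -3.26], TCP at [0.242, 0.603, 0.231] pointing down, gripper open.
Joint ranges: [-163.93, 163.93], [-17.29, 119.83], [-79.2, 71.16], [3.27, 140.29], [-89.18, 269.18], [5.43, 117.66], [-154.24, 154.24]. Speed limits (degrees/s): [147.25, 147.25, 180, 180, 180, 180, 180].

## Interface

Orientations are given as [roll, pitch, yaw] about the fixed x, y, z axes, in that order (R = Rz(yaw) Ry(pitch) Rx(roll)).
In Python, from cell import sensors, vision, workorder, env gives the robot as it stands.
- The arm moves only by the tool drive_tool, never from a script. Its argument "moves" is a list of rows, each an object of numbers: "x", "y", "z": the shift along the tool's x, y, z in mm; "rx", "ry", "rz": the turn, a rotation vector about the tool's x, y, z in rad; "fingers": the closure, from -1 (fully open) to 1 (shut). In form: [{"x": .., "y": .., "z": .., "rx": .., "ry": .., "rz": .., "fingers": ..}, ...]. A call has 1 to 20 rows; each row is the pose to reach, as a shift and turn from the pose commanded when the call began, along the tool's axes at that moment; what a row does not reach only later rows make up. A row lasts 1/8 s, in which the tool goes at most 62.5 mm and 10.7 degrees, less where a joint would pass 70% of its speed; a pose out of reach is approached as far as the arm can. A call with a gripper value outside its range is refused whole. The fingers move at their own pace and stop on an object; "force" is the grip in N (left out, the last holds). Time passes only in rows, so rows that repeat a pose let the fingers close. It gives the time, the measured TCP pose, the force, the opening and the grip force at its end, in the units of the state.
- sensors.get_obs(): the state, without advancing time (a new reading comes with each control period).
- vision.read_camera(name): name is "scene" or "top"; returns a dict with "image" (384x512x3 uint8, red, green, blue), "fx", "fy", "cx", "cy" (pixels), "R" (3x3) and "t" (3): a world point X has camera coordinates R X + t. Camera axes: x right, y down, z forward; pixel columns grow to the right and rows downward; lengths in m; the calibration is good to about 2 mm. A picture is of the moment at which its call begins. There is no depth.
- workorder.sign_off(): hands the job in; it is judged then, once.
The state is a dict: "time_s": time; "qpos": joint angles; "joint_velocities": joint speeds; "effort": joint torques, N m; "tool_pos": TCP position; "tool_rot": TCP orientation; "force": force on the tool from outside, world axes, zero at the start; "wrist_torque": the same for the moment, N m; "grip_width": finger opening in m; "grasp_force": force on a finger pad.
Only numpy, scipy, OpenCV 4.12 (cv2) and the standard library are available. Lean on these libraries where they do the work, as an engineer would, in place of code of your own. Each camera call takes 0.05 s, during which the arm holds its last target. There are 200 camera calls.

## Task

Close up the long food box on the refreshment table: its lid is already down, so press each of its three raised snap tabs (one at each short end, one in the middle of the long front side) down until all three lie fully flat on the lid. Press from above and do not shove the box about or tip it.

Things in the scene. Friction and masses are not known exactly. Their poses are not given: they have to be found in the camera images.
- foodbox: Long clear food box with white lid, about 0.9 kg, loose on the table (not the small round white tub, which also has tabs). Lid 130 mm (own x) by 200 mm (own y), its top 78 mm above the table. Origin: centre of the underside; z up; -x is the front long side, roughly towards the robot. Three grey snap tabs are hinged on the lid, their ends pointing outwards, raised up to 113 mm above the table.
- tab_front (a joint): Hinge angle (rad) of the front tab, a plate 45 x 40 x 5 mm: 0 raised by 40 degrees, 0.70 flat. Hinge line along foodbox y at x -24, y 0, z 81 mm of foodbox; the tab points to -x. Press best 28 mm out from the hinge line, i.e. at x -52 mm: 2 to 5 N straight down swings it (do not rush the first touch); it stops hard when flat, its top then at z 83.5 mm, and stays where it is left (stiff hinge).
- tab_left (a joint): Hinge angle (rad) of the tab at the +y short end of foodbox, same size, stiffness and behaviour as tab_front: 0 raised by 40 degrees, 0.70 flat with its top at z 83.5 mm. Hinge line along foodbox x at x 0, y +59, z 81 mm of foodbox; the tab points to +y. Press best at x 0, y +87 mm, 28 mm out from the hinge line.
- tab_right (a joint): Hinge angle (rad) of the tab at the -y short end of foodbox, same size, stiffness and behaviour as tab_front: 0 raised by 40 degrees, 0.70 flat with its top at z 83.5 mm. Hinge line along foodbox x at x 0, y -59, z 81 mm of foodbox; the tab points to -y. Press best at x 0, y -87 mm, 28 mm out from the hinge line.
Things that resemble listed ones, but are neither listed nor needed, are in the scene too. What is meant by the foodbox is not pink or turquoise, and is the smaller of those in its own colour.

How it is judged:
By the outcome, as a careful person would: the job done as asked, in the order asked, and still so for the second after the job is handed in, with the robot touching nothing.
It also fails if it takes over 54 s, if anything falls off the work surface, if the arm or the gripper's body presses on something with over 40 N, if the wrist force passes 120 N, or if a joint passes its speed limit or range.

## Working session

There is one attempt and no reset: what is moved stays moved. The work goes in short steps, Python scripts to look and compute and a tool call to move; the robot and the scene stay as the last step left them, time stands still between calls to the robot, and variables do not carry over. Pictures are saved under pics/ and viewed, at most 10 in all, crops included, and the job is handed in when it is done.

Besides the shell and the picture viewer there is one more tool, called after "Request:" as a command line: name --argument value ..., lists and objects as JSON in quotes. drive_tool: Moves the arm, as the interface text tells. Its arguments: {"type":"object","properties":{"moves":{"type":"array"},"force":{"type":"number"}},"required":["moves"]}

```bash
mkdir -p pics
python3 - <<'E'
from cell import sensors, vision
import cv2,pickle
o=sensors.get_obs();print({k:o[k] for k in('time_s','tool_pos','tool_rot','force','grip_width')})
d={n:vision.read_camera(n) for n in('scene','top')}
pickle.dump(d,open('cams.pkl','wb'))
for n in d: cv2.imwrite(f'pics/{n}1.png',cv2.resize(d[n]['image'][:,:,::-1],(800,600),interpolation=cv2.INTER_CUBIC)); print(n,d[n]['fx'],d[n]['cx'],d[n]['cy'],d[n]['R'],d[n]['t'])
E
```

```text
{'time_s': 0.0, 'tool_pos': array([0.24142078, 0.60294038, 0.22944207]), 'tool_rot': array([-1.79890601e+02,  3.24100782e-03,  1.58181854e+02]), 'force': array([-0.52322145, -0.1541644 , -0.38490072]), 'grip_width': 0.08694710020715951}
scene 376.2833395662229 260.26635306684454 190.61493288569946 [[-0.24189784  0.97014036 -0.01769529]
 [ 0.59970346  0.1351456  -0.78872772]
 [-0.76278515 -0.20140346 -0.61448796]] [ 0.11341762 -0.21834746  1.31518194]
top 374.0245162050245 262.47474664261676 188.2301967734483 [[-2.60649445e-02 -9.99660248e-01 -9.00111713e-05]
 [-9.77490785e-01  2.55057599e-02 -2.09430706e-01]
 [ 2.09361847e-01 -5.37081465e-03 -9.77823487e-01]] [0.01923177 0.45726739 0.9364752 ]
```

View pics/scene1.png

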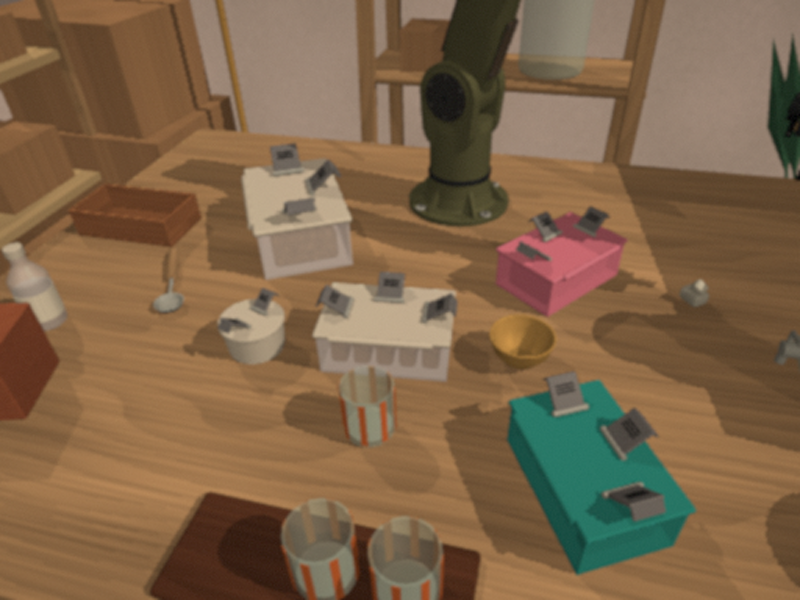

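View pics/top1.png

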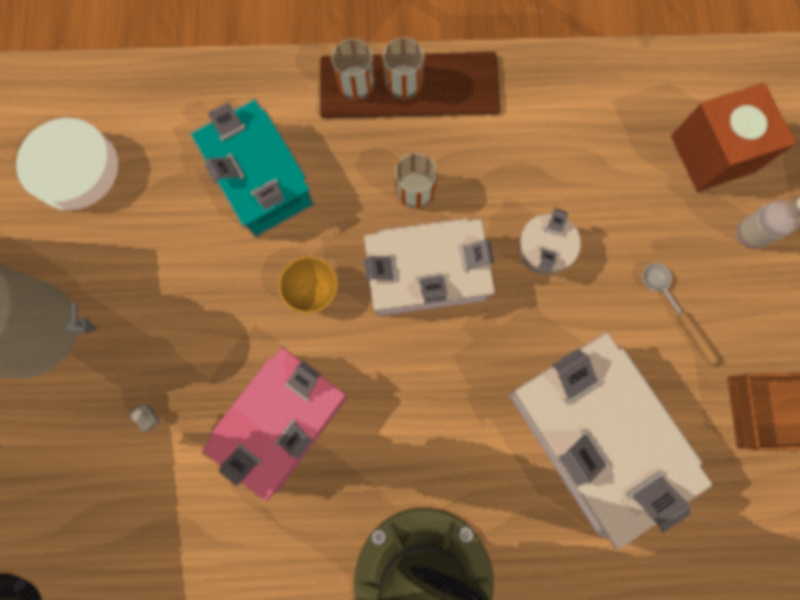

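Scene picture: the gripper is out of view. Five things carry tabs:
- White central box: top (430,265), scene (385,330).
- Larger white box: top (610,440), scene (297,215).
- Pink box: top (275,420).
- Turquoise box: top (252,165).
- Round tub: top (550,243).

The central white box fits, because it is the smaller of the two white ones. I'll confirm it with a crop and measure it.

```bash
cat > h.py <<'E'
import numpy as np,cv2
def ray(c,uv):
    d=np.linalg.inv(c['R'])@np.array([(uv[0]-c['cx'])/c['fx'],(uv[1]-c['cy'])/c['fy'],1]); return -c['R'].T@c['t'],d
def onz(c,uv,z):
    o,d=ray(c,uv); return o+d*(z-o[2])/d[2]
def tri(c1,u1,c2,u2):
    o1,d1=ray(c1,u1);o2,d2=ray(c2,u2);s=np.linalg.lstsq(np.c_[d1,-d2],o2-o1,rcond=None)[0]
    a,b=o1+s[0]*d1,o2+s[1]*d2; return (a+b)/2,np.linalg.norm(a-b)
def lid(img,roi,lo):
    x0,y0,x1,y1=roi; im=img[y0:y1,x0:x1]; hsv=cv2.cvtColor(im,cv2.COLOR_RGB2HSV)
    m=((hsv[...,1]<70)&(hsv[...,2]>lo)).astype(np.uint8)
    n,l,s,_=cv2.connectedComponentsWithStats(m); k=1+np.argmax(s[1:,4])
    cs=max(cv2.findContours((l==k).astype(np.uint8),0,cv2.CHAIN_APPROX_NONE)[0],key=cv2.contourArea)
    return cs[:,0]+[x0,y0]
E
python3 - <<'E'
import pickle;from h import *
d=pickle.load(open('cams.pkl','rb'));out=[]
for n,roi in(('top',(222,130,328,212)),('scene',(190,165,305,250))):
    c=d[n];im=c['image']
    x0,y0,x1,y1=roi; 
    for lo in(150,170,185,200):
        ct=lid(im,roi,lo); h=cv2.convexHull(ct.astype(np.int32))
        q=cv2.approxPolyN(h,4,-1,True)[0] if len(h)>4 else h
        print(n,lo,cv2.contourArea(h),q.reshape(-1,2).round(1).tolist())
    cr=cv2.resize(im[y0:y1,x0:x1,::-1],(800,590),interpolation=cv2.INTER_CUBIC)
    out.append(cv2.resize(cr,(int((x1-x0)*3.7),int((y1-y0)*3.7)*1)))
h=max(o.shape[0] for o in out)
out=[cv2.copyMakeBorder(o,0,h-o.shape[0],0,0,0) for o in out]
o=np.hstack(out)[:, :800];cv2.imwrite('pics/crop.png',o);print(o.shape)
E
```

```text
Traceback (most recent call last):
cv2.error: OpenCV(4.12.0) :-1: error: (-5:Bad argument) in function 'approxPolyN'
> Overload resolution failed:
>  - Argument 'epsilon_percentage' must be float, not bool
>  - Argument 'epsilon_percentage' must be float, not bool
```

Run:
```python
import pickle;from h import *
d=pickle.load(open('cams.pkl','rb'));out=[]
for n,roi in(('top',(222,130,328,212)),('scene',(190,165,305,250))):
    c=d[n];im=c['image']
    x0,y0,x1,y1=roi
    for lo in(150,165,180,190,200):
        ct=lid(im,roi,lo); h=cv2.convexHull(ct.astype(np.int32))
        q=cv2.approxPolyN(h,4)
        print(n,lo,cv2.contourArea(h),q.reshape(-1,2).tolist())
        if n=='top':
            r=cv2.minAreaRect(np.array([onz(c,p,.078)[:2] for p in ct],np.float32)*1000);print('   rect mm',np.round(r[0],1),np.round(r[1],1),round(r[2],1))
    out.append(cv2.resize(im[y0:y1,x0:x1,::-1],None,fx=3.6,fy=3.6,interpolation=cv2.INTER_CUBIC))
h=max(o.shape[0] for o in out)
o=np.hstack([cv2.copyMakeBorder(o,0,h-o.shape[0],0,0,0) for o in out]);cv2.imwrite('pics/crop.png',o[:,:800]);print(o.shape)
```

```text
top 150 3782.0 [[316, 189], [239, 200], [234, 149], [307, 139]]
   rect mm [502.2 -23.2] [135.5 196.9] 6.6
top 165 3714.0 [[316, 188], [239, 199], [234, 149], [307, 139]]
   rect mm [503.4 -23.2] [132.7 196.8] 6.4
top 180 3666.0 [[316, 187], [239, 198], [234, 149], [307, 139]]
   rect mm [504.2 -23.1] [130.9 196.8] 6.4
top 190 3611.0 [[315, 187], [239, 197], [234, 149], [307, 139]]
   rect mm [504.7 -22.8] [130. 195.] 6.4
top 200 3473.0 [[314, 186], [240, 197], [234, 150], [306, 140]]
   rect mm [504.8 -22.8] [125.9 192.8] 6.7
scene 150 3059.5 [[287, 224], [199, 217], [213, 181], [290, 186]]
scene 165 2982.0 [[288, 186], [288, 223], [199, 217], [213, 181]]
scene 180 2881.0 [[286, 185], [287, 222], [200, 216], [213, 181]]
scene 190 2735.0 [[284, 186], [288, 222], [201, 216], [214, 182]]Traceback (most recent call last):
  File "<stdin>", line 7, in <module>
  File "h.py", line 12, in lid
    n,l,s,_=cv2.connectedComponentsWithStats(m); k=1+np.argmax(s[1:,4])
                                                     ~~~~~~~~~^^^^^^^^^
    return _wrapfunc(a, 'argmax', axis=axis, out=out, **kwds)
    return bound(*args, **kwds)
ValueError: attempt to get argmax of an empty sequence
```

Run:
```python
import pickle;from h import *
d=pickle.load(open('cams.pkl','rb'));out=[];T,S=d['top'],d['scene']
for a,b in(((234,149),(287.5,222.5)),((307,139),(199.5,216.5)),((239,198.),(288,185.5)),((316,187),(213,181))):
    p,e=tri(T,a,S,b);print((p*1000).round(1),round(e*1000,1))
yaw=np.radians(6.4);c=np.array([.504,-.023]);R=np.array([[np.cos(yaw),-np.sin(yaw)],[np.sin(yaw),np.cos(yaw)]])
for n,roi in(('top',(222,130,328,212)),('scene',(190,165,305,250))):
    k=d[n];x0,y0,x1,y1=roi
    o=cv2.resize(k['image'][y0:y1,x0:x1,::-1],None,fx=3.6,fy=3.6,interpolation=cv2.INTER_CUBIC)
    for x,y,z in[(-24,0,81),(0,59,81),(0,-59,81),(-54.7,0,109),(0,89,109),(0,-89,109),(65,100,78),(65,-100,78),(-65,100,78),(-65,-100,78)]:
        q=k['R']@np.r_[c+R@[x/1e3,y/1e3],z/1e3]+k['t']
        u=q[0]/q[2]*k['fx']+k['cx'];v=q[1]/q[2]*k['fy']+k['cy']
        cv2.circle(o,(int((u-x0+.5)*3.6),int((v-y0+.5)*3.6)),2,(0,0,255),-1)
    out.append(o)
h=max(o.shape[0] for o in out)
o=np.hstack([cv2.copyMakeBorder(o,0,h-o.shape[0],0,0,cv2.BORDER_CONSTANT) for o in out]);cv2.imwrite('pics/crop.png',o[:,:800]);print(o.shape)
```

```text
[558.9  82.4  73.5] 6.1
[ 582.1 -112.8   72.5] 1.8
[428.4  64.9  76. ] 5.9
[ 451.  -128.    75.2] 3.5
(306, 796, 3)
```

View pics/crop.png

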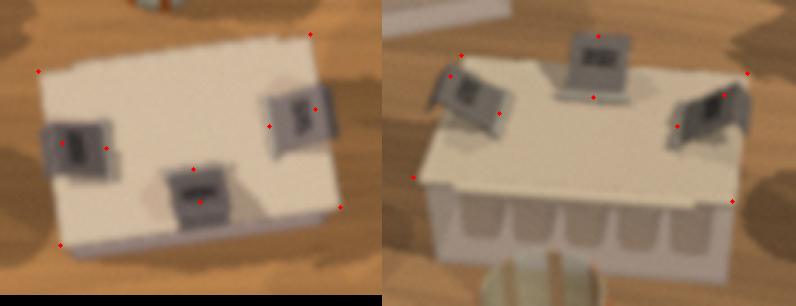

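The crop confirms the smaller white box, clear with compartments and three raised grey tabs: left (75,148), front (200,195), right (300,118) in the top half. The two-view lid height is about 74 mm, against 78 mm in the text. The box centre is about (502,-24) mm, yaw 6.4°. I'll go above the left tab first, fingers shut, tool y along box x.

Request:
drive_tool --moves '[{"x": -20,"y": -19,"z": 2,"rz": 0.05,"fingers": 1},{"x": -50,"y": -47,"z": 4,"rz": 0.12,"fingers": 1},{"x": -87,"y": -82,"z": 6,"rz": 0.22,"fingers": 1},{"x": -124,"y": -117,"z": 9,"rz": 0.32,"fingers": 1},{"x": -161,"y": -152,"z": 12,"rz": 0.42,"fingers": 1},{"x": -198,"y": -187,"z": 14,"rz": 0.52,"fingers": 1},{"x": -235,"y": -222,"z": 17,"rz": 0.62,"fingers": 1},{"x": -272,"y": -257,"z": 20,"rz": 0.72,"fingers": 1},{"x": -309,"y": -292,"z": 22,"rz": 0.8,"fingers": 1},{"x": -346,"y": -327,"z": 25,"rz": 0.88,"fingers": 1},{"x": -380,"y": -358,"z": 27,"rz": 0.96,"fingers": 1},{"x": -408,"y": -384,"z": 28,"rz": 1.02,"fingers": 1},{"x": -425,"y": -400,"z": 29,"rz": 1.06,"fingers": 1},{"x": -434,"y": -408,"z": 29,"rz": 1.08,"fingers": 1},{"x": -434,"y": -408,"z": 29,"rz": 1.08,"fingers": 1},{"x": -434,"y": -408,"z": 29,"rz": 1.08,"fingers": 1},{"x": -434,"y": -408,"z": 29,"rz": 1.08,"fingers": 1}]'

```text
invalid input at $.moves[0]: expected keys x, y, z, rx, ry, rz, fingers
```

Request:
drive_tool --moves '[{"x": -20,"y": -19,"z": 2,"rx": 0,"ry": 0,"rz": 0.05,"fingers": 1},{"x": -50,"y": -47,"z": 4,"rx": 0,"ry": 0,"rz": 0.12,"fingers": 1},{"x": -87,"y": -82,"z": 6,"rx": 0,"ry": 0,"rz": 0.22,"fingers": 1},{"x": -124,"y": -117,"z": 9,"rx": 0,"ry": 0,"rz": 0.32,"fingers": 1},{"x": -161,"y": -152,"z": 12,"rx": 0,"ry": 0,"rz": 0.42,"fingers": 1},{"x": -198,"y": -187,"z": 14,"rx": 0,"ry": 0,"rz": 0.52,"fingers": 1},{"x": -235,"y": -222,"z": 17,"rx": 0,"ry": 0,"rz": 0.62,"fingers": 1},{"x": -272,"y": -257,"z": 20,"rx": 0,"ry": 0,"rz": 0.72,"fingers": 1},{"x": -309,"y": -292,"z": 22,"rx": 0,"ry": 0,"rz": 0.8,"fingers": 1},{"x": -346,"y": -327,"z": 25,"rx": 0,"ry": 0,"rz": 0.88,"fingers": 1},{"x": -380,"y": -358,"z": 27,"rx": 0,"ry": 0,"rz": 0.96,"fingers": 1},{"x": -408,"y": -384,"z": 28,"rx": 0,"ry": 0,"rz": 1.02,"fingers": 1},{"x": -425,"y": -400,"z": 29,"rx": 0,"ry": 0,"rz": 1.06,"fingers": 1},{"x": -434,"y": -408,"z": 29,"rx": 0,"ry": 0,"rz": 1.08,"fingers": 1},{"x": -434,"y": -408,"z": 29,"rx": 0,"ry": 0,"rz": 1.08,"fingers": 1},{"x": -434,"y": -408,"z": 29,"rx": 0,"ry": 0,"rz": 1.08,"fingers": 1},{"x": -434,"y": -408,"z": 29,"rx": 0,"ry": 0,"rz": 1.08,"fingers": 1}]'

```text
time_s: 2.22
tool_pos: [0.4926, 0.0647, 0.2015]
tool_rot: [-180.0, -0.0, 96.4]
force: [0.4, 0.0, -1.0]
grip_width: 0.0004
grasp_force: 0.0
```

Request:
drive_tool --moves '[{"x": -2,"y": 0,"z": 20,"rx": 0,"ry": 0,"rz": 0,"fingers": 1},{"x": -2,"y": 0,"z": 45,"rx": 0,"ry": 0,"rz": 0,"fingers": 1},{"x": -2,"y": 0,"z": 65,"rx": 0,"ry": 0,"rz": 0,"fingers": 1},{"x": -2,"y": 0,"z": 76,"rx": 0,"ry": 0,"rz": 0,"fingers": 1},{"x": -2,"y": 0,"z": 79,"rx": 0,"ry": 0,"rz": 0,"fingers": 1},{"x": -2,"y": 0,"z": 81,"rx": 0,"ry": 0,"rz": 0,"fingers": 1},{"x": -2,"y": 0,"z": 83,"rx": 0,"ry": 0,"rz": 0,"fingers": 1},{"x": -2,"y": 0,"z": 85,"rx": 0,"ry": 0,"rz": 0,"fingers": 1},{"x": -2,"y": 0,"z": 87,"rx": 0,"ry": 0,"rz": 0,"fingers": 1},{"x": -2,"y": 0,"z": 89,"rx": 0,"ry": 0,"rz": 0,"fingers": 1},{"x": -2,"y": 0,"z": 91,"rx": 0,"ry": 0,"rz": 0,"fingers": 1},{"x": -2,"y": 0,"z": 93,"rx": 0,"ry": 0,"rz": 0,"fingers": 1},{"x": -2,"y": 0,"z": 95,"rx": 0,"ry": 0,"rz": 0,"fingers": 1},{"x": -2,"y": 0,"z": 97,"rx": 0,"ry": 0,"rz": 0,"fingers": 1},{"x": -2,"y": 0,"z": 99,"rx": 0,"ry": 0,"rz": 0,"fingers": 1},{"x": -2,"y": 0,"z": 101,"rx": 0,"ry": 0,"rz": 0,"fingers": 1},{"x": -2,"y": 0,"z": 103,"rx": 0,"ry": 0,"rz": 0,"fingers": 1},{"x": -2,"y": 0,"z": 105,"rx": 0,"ry": 0,"rz": 0,"fingers": 1},{"x": -2,"y": 0,"z": 107,"rx": 0,"ry": 0,"rz": 0,"fingers": 1}]'

```text
time_s: 4.6
tool_pos: [0.493, 0.0616, 0.0944]
tool_rot: [-180.0, -0.0, 96.3]
force: [0.3, 1.5, 3.2]
grip_width: 0.0007
grasp_force: 1.5
```

Request:
drive_tool --moves '[{"x": 0,"y": 0,"z": 1,"rx": 0,"ry": 0,"rz": 0,"fingers": 1},{"x": 0,"y": 0,"z": 2,"rx": 0,"ry": 0,"rz": 0,"fingers": 1},{"x": 0,"y": 0,"z": 3,"rx": 0,"ry": 0,"rz": 0,"fingers": 1},{"x": 0,"y": 0,"z": 3.5,"rx": 0,"ry": 0,"rz": 0,"fingers": 1},{"x": 0,"y": 0,"z": 3.5,"rx": 0,"ry": 0,"rz": 0,"fingers": 1}]'

```text
time_s: 5.22
tool_pos: [0.4931, 0.0617, 0.0918]
tool_rot: [-180.0, -0.0, 96.3]
force: [-1.9, 1.5, 8.7]
grip_width: 0.0004
grasp_force: 4.3
```

Request:
drive_tool --moves '[{"x": 0,"y": 0,"z": 0.7,"rx": 0,"ry": 0,"rz": 0,"fingers": 1},{"x": 0,"y": 0,"z": 1,"rx": 0,"ry": 0,"rz": 0,"fingers": 1},{"x": 0,"y": 0,"z": 1,"rx": 0,"ry": 0,"rz": 0,"fingers": 1}]'

```text
time_s: 5.6
tool_pos: [0.4931, 0.0617, 0.0916]
tool_rot: [-180.0, -0.1, 96.3]
force: [-5.0, 1.6, 15.5]
grip_width: 0.0006
grasp_force: 7.4
```

Request:
drive_tool --moves '[{"x": 0,"y": 0,"z": -5,"rx": 0,"ry": 0,"rz": 0,"fingers": 1},{"x": 0,"y": 0,"z": -25,"rx": 0,"ry": 0,"rz": 0,"fingers": 1},{"x": 0,"y": 0,"z": -55,"rx": 0,"ry": 0,"rz": 0,"fingers": 1},{"x": -15,"y": 0,"z": -70,"rx": 0,"ry": 0,"rz": 0,"fingers": 1},{"x": -45,"y": 0,"z": -72,"rx": 0,"ry": 0,"rz": 0,"fingers": 1},{"x": -85,"y": 0,"z": -72,"rx": 0,"ry": 0,"rz": 0,"fingers": 1},{"x": -125,"y": 0,"z": -72,"rx": 0,"ry": 0,"rz": 0,"fingers": 1},{"x": -155,"y": 0,"z": -72,"rx": 0,"ry": 0,"rz": 0,"fingers": 1},{"x": -170,"y": 0,"z": -72,"rx": 0,"ry": 0,"rz": 0,"fingers": 1},{"x": -174,"y": 0,"z": -72,"rx": 0,"ry": 0,"rz": 0,"fingers": 1},{"x": -174,"y": 0,"z": -65,"rx": 0,"ry": 0,"rz": 0,"fingers": 1},{"x": -174,"y": 0,"z": -50,"rx": 0,"ry": 0,"rz": 0,"fingers": 1},{"x": -174,"y": 0,"z": -38,"rx": 0,"ry": 0,"rz": 0,"fingers": 1},{"x": -174,"y": 0,"z": -34,"rx": 0,"ry": 0,"rz": 0,"fingers": 1},{"x": -174,"y": 0,"z": -34,"rx": 0,"ry": 0,"rz": 0,"fingers": 1}]'

```text
time_s: 7.48
tool_pos: [0.512, -0.1114, 0.1236]
tool_rot: [-180.0, 0.0, 96.3]
force: [0.3, -0.4, -0.3]
grip_width: 0.0004
grasp_force: 0.0
```

Run:
```python
from cell import vision
import cv2,numpy as np
out=[]
for n,(x0,y0,x1,y1) in(('top',(222,130,328,212)),('scene',(190,165,305,250))):
    out.append(cv2.resize(vision.read_camera(n)['image'][y0:y1,x0:x1,::-1],None,fx=3.6,fy=3.6,interpolation=cv2.INTER_CUBIC)[:294])
cv2.imwrite('pics/c2.png',np.hstack(out))
```

```text
(no output)
```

View pics/c2.png

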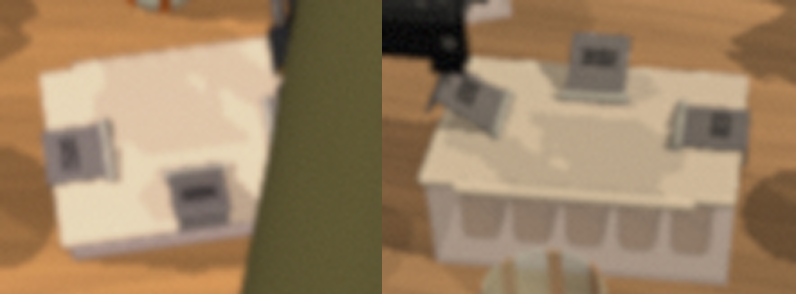

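The left tab now lies flat at crop pixel (712,128) and the box has not moved. The fingers stand over the right tab, so I'll press it.

Request:
drive_tool --moves '[{"x": 0,"y": 0,"z": 3,"rx": 0,"ry": 0,"rz": 0,"fingers": 1},{"x": 0,"y": 0,"z": 5,"rx": 0,"ry": 0,"rz": 0,"fingers": 1},{"x": 0,"y": 0,"z": 7,"rx": 0,"ry": 0,"rz": 0,"fingers": 1},{"x": 0,"y": 0,"z": 9,"rx": 0,"ry": 0,"rz": 0,"fingers": 1},{"x": 0,"y": 0,"z": 11,"rx": 0,"ry": 0,"rz": 0,"fingers": 1},{"x": 0,"y": 0,"z": 13,"rx": 0,"ry": 0,"rz": 0,"fingers": 1},{"x": 0,"y": 0,"z": 15,"rx": 0,"ry": 0,"rz": 0,"fingers": 1},{"x": 0,"y": 0,"z": 17,"rx": 0,"ry": 0,"rz": 0,"fingers": 1},{"x": 0,"y": 0,"z": 19,"rx": 0,"ry": 0,"rz": 0,"fingers": 1},{"x": 0,"y": 0,"z": 21,"rx": 0,"ry": 0,"rz": 0,"fingers": 1},{"x": 0,"y": 0,"z": 23,"rx": 0,"ry": 0,"rz": 0,"fingers": 1},{"x": 0,"y": 0,"z": 25,"rx": 0,"ry": 0,"rz": 0,"fingers": 1},{"x": 0,"y": 0,"z": 27,"rx": 0,"ry": 0,"rz": 0,"fingers": 1},{"x": 0,"y": 0,"z": 29,"rx": 0,"ry": 0,"rz": 0,"fingers": 1},{"x": 0,"y": 0,"z": 30,"rx": 0,"ry": 0,"rz": 0,"fingers": 1},{"x": 0,"y": 0,"z": 31,"rx": 0,"ry": 0,"rz": 0,"fingers": 1},{"x": 0,"y": 0,"z": 32,"rx": 0,"ry": 0,"rz": 0,"fingers": 1},{"x": 0,"y": 0,"z": 32.5,"rx": 0,"ry": 0,"rz": 0,"fingers": 1},{"x": 0,"y": 0,"z": 32.5,"rx": 0,"ry": 0,"rz": 0,"fingers": 1}]'

```text
time_s: 9.95
tool_pos: [0.5122, -0.1118, 0.0919]
tool_rot: [-180.0, -0.0, 96.3]
force: [-1.6, -2.4, 5.4]
grip_width: 0.0006
grasp_force: 2.5
```

Request:
drive_tool --moves '[{"x": 0,"y": 0,"z": 0.7,"rx": 0,"ry": 0,"rz": 0,"fingers": 1},{"x": 0,"y": 0,"z": 1.2,"rx": 0,"ry": 0,"rz": 0,"fingers": 1},{"x": 0,"y": 0,"z": 1.2,"rx": 0,"ry": 0,"rz": 0,"fingers": 1}]'

```text
time_s: 10.32
tool_pos: [0.5122, -0.1118, 0.0916]
tool_rot: [180.0, -0.0, 96.3]
force: [-3.1, -1.5, 11.5]
grip_width: 0.0004
grasp_force: 6.1
```

Request:
drive_tool --moves '[{"x": 0,"y": 0,"z": -5,"rx": 0,"ry": 0,"rz": 0,"fingers": 1},{"x": 0,"y": 0,"z": -25,"rx": 0,"ry": 0,"rz": 0,"fingers": 1},{"x": 0,"y": 0,"z": -55,"rx": 0,"ry": 0,"rz": 0.05,"fingers": 1},{"x": 4,"y": -2,"z": -72,"rx": 0,"ry": 0,"rz": 0.17,"fingers": 1},{"x": 14,"y": -8,"z": -80,"rx": 0,"ry": 0,"rz": 0.33,"fingers": 1},{"x": 26,"y": -15,"z": -80,"rx": 0,"ry": 0,"rz": 0.5,"fingers": 1},{"x": 38,"y": -22,"z": -80,"rx": 0,"ry": 0,"rz": 0.67,"fingers": 1},{"x": 50,"y": -30,"z": -80,"rx": 0,"ry": 0,"rz": 0.84,"fingers": 1},{"x": 62,"y": -37,"z": -80,"rx": 0,"ry": 0,"rz": 1.01,"fingers": 1},{"x": 74,"y": -44,"z": -80,"rx": 0,"ry": 0,"rz": 1.18,"fingers": 1},{"x": 83,"y": -49,"z": -80,"rx": 0,"ry": 0,"rz": 1.34,"fingers": 1},{"x": 87,"y": -51,"z": -80,"rx": 0,"ry": 0,"rz": 1.49,"fingers": 1},{"x": 88,"y": -52,"z": -80,"rx": 0,"ry": 0,"rz": 1.57,"fingers": 1},{"x": 88,"y": -52,"z": -80,"rx": 0,"ry": 0,"rz": 1.57,"fingers": 1},{"x": 88,"y": -52,"z": -70,"rx": 0,"ry": 0,"rz": 1.57,"fingers": 1},{"x": 88,"y": -52,"z": -52,"rx": 0,"ry": 0,"rz": 1.57,"fingers": 1},{"x": 88,"y": -52,"z": -40,"rx": 0,"ry": 0,"rz": 1.57,"fingers": 1},{"x": 88,"y": -52,"z": -36,"rx": 0,"ry": 0,"rz": 1.57,"fingers": 1},{"x": 88,"y": -52,"z": -36,"rx": 0,"ry": 0,"rz": 1.57,"fingers": 1}]'

```text
time_s: 12.7
tool_pos: [0.4508, -0.0299, 0.1262]
tool_rot: [180.0, 0.0, 6.4]
force: [0.7, 0.7, -0.7]
grip_width: 0.0002
grasp_force: 0.0
```

Request:
drive_tool --moves '[{"x": 0,"y": 0,"z": 4,"rx": 0,"ry": 0,"rz": 0,"fingers": 1},{"x": 0,"y": 0,"z": 7,"rx": 0,"ry": 0,"rz": 0,"fingers": 1},{"x": 0,"y": 0,"z": 9,"rx": 0,"ry": 0,"rz": 0,"fingers": 1},{"x": 0,"y": 0,"z": 11,"rx": 0,"ry": 0,"rz": 0,"fingers": 1},{"x": 0,"y": 0,"z": 13,"rx": 0,"ry": 0,"rz": 0,"fingers": 1},{"x": 0,"y": 0,"z": 15,"rx": 0,"ry": 0,"rz": 0,"fingers": 1},{"x": 0,"y": 0,"z": 17,"rx": 0,"ry": 0,"rz": 0,"fingers": 1},{"x": 0,"y": 0,"z": 19,"rx": 0,"ry": 0,"rz": 0,"fingers": 1},{"x": 0,"y": 0,"z": 21,"rx": 0,"ry": 0,"rz": 0,"fingers": 1},{"x": 0,"y": 0,"z": 23,"rx": 0,"ry": 0,"rz": 0,"fingers": 1},{"x": 0,"y": 0,"z": 25,"rx": 0,"ry": 0,"rz": 0,"fingers": 1},{"x": 0,"y": 0,"z": 27,"rx": 0,"ry": 0,"rz": 0,"fingers": 1},{"x": 0,"y": 0,"z": 29,"rx": 0,"ry": 0,"rz": 0,"fingers": 1},{"x": 0,"y": 0,"z": 31,"rx": 0,"ry": 0,"rz": 0,"fingers": 1},{"x": 0,"y": 0,"z": 32.5,"rx": 0,"ry": 0,"rz": 0,"fingers": 1},{"x": 0,"y": 0,"z": 33.5,"rx": 0,"ry": 0,"rz": 0,"fingers": 1},{"x": 0,"y": 0,"z": 34.5,"rx": 0,"ry": 0,"rz": 0,"fingers": 1},{"x": 0,"y": 0,"z": 35.2,"rx": 0,"ry": 0,"rz": 0,"fingers": 1},{"x": 0,"y": 0,"z": 35.2,"rx": 0,"ry": 0,"rz": 0,"fingers": 1}]'

```text
time_s: 15.08
tool_pos: [0.4508, -0.0298, 0.0918]
tool_rot: [-180.0, 0.0, 6.3]
force: [-3.7, 0.2, 8.9]
grip_width: 0.0002
grasp_force: 4.2
```

Same stop height. I'll press slightly more, then lift well clear and move the arm aside so the cameras can see.

Request:
drive_tool --moves '[{"x": 0,"y": 0,"z": 0.7,"rx": 0,"ry": 0,"rz": 0,"fingers": 1},{"x": 0,"y": 0,"z": 1,"rx": 0,"ry": 0,"rz": 0,"fingers": 1},{"x": 0,"y": 0,"z": 1,"rx": 0,"ry": 0,"rz": 0,"fingers": 1},{"x": 0,"y": 0,"z": -5,"rx": 0,"ry": 0,"rz": 0,"fingers": 1},{"x": 0,"y": 0,"z": -25,"rx": 0,"ry": 0,"rz": 0,"fingers": 1},{"x": 0,"y": 0,"z": -55,"rx": 0,"ry": 0,"rz": 0,"fingers": 1},{"x": 0,"y": 0,"z": -90,"rx": 0,"ry": 0,"rz": 0,"fingers": 1},{"x": 0,"y": -20,"z": -115,"rx": 0,"ry": 0,"rz": 0,"fingers": 1},{"x": 0,"y": -50,"z": -130,"rx": 0,"ry": 0,"rz": 0,"fingers": 1},{"x": 0,"y": -90,"z": -130,"rx": 0,"ry": 0,"rz": 0,"fingers": 1},{"x": 0,"y": -130,"z": -130,"rx": 0,"ry": 0,"rz": 0,"fingers": 1},{"x": 0,"y": -170,"z": -130,"rx": 0,"ry": 0,"rz": 0,"fingers": 1},{"x": 0,"y": -210,"z": -130,"rx": 0,"ry": 0,"rz": 0,"fingers": 1},{"x": 0,"y": -240,"z": -130,"rx": 0,"ry": 0,"rz": 0,"fingers": 1},{"x": 0,"y": -260,"z": -130,"rx": 0,"ry": 0,"rz": 0,"fingers": 1},{"x": 0,"y": -260,"z": -130,"rx": 0,"ry": 0,"rz": 0,"fingers": 1},{"x": 0,"y": -260,"z": -130,"rx": 0,"ry": 0,"rz": 0,"fingers": 1}]'

```text
time_s: 17.2
tool_pos: [0.4226, 0.2272, 0.2211]
tool_rot: [180.0, -0.0, 6.3]
force: [0.4, -0.7, 0.0]
grip_width: 0.0001
grasp_force: 0.0
```

Run:
```python
from cell import vision
import cv2,numpy as np
out=[]
for n,(x0,y0,x1,y1) in(('top',(222,130,328,212)),('scene',(190,165,305,250))):
    out.append(cv2.resize(vision.read_camera(n)['image'][y0:y1,x0:x1,::-1],None,fx=3.6,fy=3.6,interpolation=cv2.INTER_CUBIC)[:294])
cv2.imwrite('pics/c3.png',np.hstack(out))
```

```text
(no output)
```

View pics/c3.png

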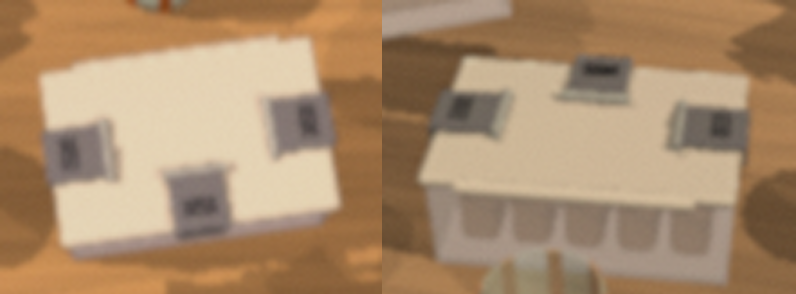

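All three tabs lie flat: top-view crop pixels (80,152), (200,203) and (302,122). The box has not moved and the arm is clear.

```bash
python3 -c "
from cell import workorder;print(workorder.sign_off())"
```

```text
the job is handed in; nothing more can be done
None
```

All three snap tabs on the smaller white food box are pressed flat, the box stayed in place, and the job was handed in at about 17 s; sign-off returned no verdict.

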